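# Pop open the slide reader's drawer and load the sample cartridge

### The arm

A 7-joint arm with a two-finger parallel gripper is mounted at the origin on the work surface. World frame = base frame: x ahead of the robot, y to its left, z up, the work surface at z = 0. Lengths are in m, angles in rad, forces in N, time in s.
With the tool pointing down it reaches from about 0.425 to 1.025 m from the base axis. Payload 3.6 kg.
Tool frame: the origin (TCP) lies on the centre line of the jaws, within the pads' length; the fingertips stand 19 mm ahead of it and the grasp point (between the pads) is the TCP; y points along the fingers, x is the direction in which the jaws open and shut, and the axes are right-handed (so a half turn about y gives the same grasp; the last joint's range is limited). The gripper opens to 85 mm and grips with 20 to 120 N. Pads are 22 mm wide; open, the fingers measure 114 mm over their backs; the gripper's body (76 mm by 85 mm) begins 54 mm behind the grasp point. The pads swing forward as they close: fully open they stand 13 mm farther back than shut.
Start: joints at [1.202, 0.591, 0.048, 1.609, -0.033, 0.943, -0.034], TCP at [0.197, -0.698, 0.25] pointing down, gripper open.
Joint ranges: [-2.69, 2.69], [-0.47, 2.24], [-1.27, 1.36], [0.19, 2.51], [-1.53, 4.68], [0.08, 2.07], [-3.09, 3.09]. Speed limits (rad/s): [2.57, 2.57, 3.14, 3.14, 3.14, 3.14, 3.14].

### API

Orientations are given as a 3x3 rotation matrix whose columns are the frame's x, y, z axes.
In Python, from workcell import bot gives the robot as it stands. Calls block until the motion is done:
- bot.goto(position, orientation): joint-space move of the TCP to a pose.
- bot.servo_line(position, velocity=0.15, rot=None): straight line of the TCP; rot=None keeps the orientation; velocity is the mean speed in m/s.
- bot.movej(angles): joint-space move.
- bot.command_gripper(opening, squeeze=None): opening from 0.0 (shut) to 1.0 (fully open); squeeze is the grip in N (None keeps the last); returns when the fingers have stopped.
- bot.hold(seconds).
- bot.solve_ik(position, orientation): joint angles nearest the present ones, or None.
- bot.sense(): the state.
- bot.grab_frame(name): name is "scene" or "top"; returns the picture (400x640x3 uint8, red, green, blue); there is no depth.
- bot.get_calibration(name): a dict with "camera_matrix" (3x3 intrinsics, pixels), "R" (3x3) and "t" (3): a world point X has camera coordinates R X + t. Camera axes: x right, y down, z forward; pixel columns grow to the right and rows downward; lengths in m; the calibration is good to about 2 mm. A picture is of the moment at which its call begins. get_calibration takes no time and is no camera call.
A pose or a line that the arm cannot do raises bot.PlanningError and nothing moves.
- bot.finish_job(): hands the job in, once; it reports no verdict.
The state is a dict: "clock": time; "joint_positions": joint angles; "joint_velocities": joint speeds; "joint_torque": joint torques, N m; "ee_pos": TCP position; "tool_rot": TCP orientation; "contact_force": force on the tool from outside, world axes, zero at the start; "ft_torque": the same for the moment, N m; "grip_width": opening from 0.0 (shut) to 1.0 (fully open).
Only numpy, scipy, OpenCV 4.12 (cv2) and the standard library are available. Lean on these libraries where they do the work, as an engineer would, in place of code of your own. Each camera call takes 0.05 s, during which the arm holds its last target.

### The job

Open the slide reader by its touch latch: press the closed blue drawer front straight in, gently, until it meets its firm stop, then get the hand out of the way at once so that the drawer springs fully out by itself without being pulled, caught or held back. Then take the cartridge with the orange grip and set it down, not dropped, flat and fully home in the black-rimmed pocket of the open drawer, and let go. Leave the green-gripped cartridge and the other glassware and boxes where they stand.

Things in the scene. Friction and masses are not known exactly. Their poses are not given: they have to be found in the camera images.
- reader: white bench-top slide reader, fixed, 200 deep (x) x 170 wide (y) x 97 mm high; hood 177 mm high over its rear, from 112 mm behind the front. Origin: foot of the front face, mid-width; +x goes into the machine. Touch latch: the drawer lets go about 1 mm before its firm stop; a freed drawer runs out at about 0.1 m/s once let go, one not pressed far enough returns to 0.
- drawer (a joint): drawer travel in m along the reader's -x: 0 latched shut (start), negative pressed in, 0.09 fully open. Pressed in, it yields softly (4 to at most 8 N) for 5 to 22 mm, differing each time and unseen, then meets a firm stop. A 12 N push always frees it; over 18 N damages it. It must not meet the hand between 0.025 and 0.075: draw back at once at 0.2 m/s, 130 mm or more, or slide up off.
- panel (a point): centre of the blue drawer front's outer face (116 wide, 52 high, 26 mm thick, dark thumb pad in the middle). Shut, it is 26 mm proud of the reader's front and 58 mm above the table; +x points into the machine, the direction to press. Moves with the drawer.
- nest (a point): centre of the floor of the pocket on the drawer, 48 mm above the table. Pocket 30 (x) x 64 mm (y), black rim 8 mm high, 4 mm thick; 66 mm behind the drawer front's outer face, whose top is 36 mm above the pocket floor. Inside the reader until the drawer is open, then 50 mm in front of the reader's front face. Axes as the reader's; moves with the drawer.
- cart_mid (a point): centre (20 mm above the underside) of the cartridge to load, standing upright: white foot 26 (x) x 60 (y) x 16 mm high, with an orange square grip 20 x 20 x 24 mm on the middle of its top (40 mm high in all), about 60 g. It may go in either way round, long side along the pocket's y.
- spare_mid (a point): the same point of the other cartridge, alike but with a green grip: leave it alone.
- beaker: glass beaker, diameter 76, height 95 mm, origin under its centre; leave alone
- reagent: amber reagent bottle, diameter 66, height 150 mm, origin under its centre; leave alone
- flask: green glass conical flask, diameter 80, height 120 mm, origin under its centre; leave alone
- tipbox: blue pipette-tip box with clear lid, 120 (x) x 85 (y) x 70 mm, origin under its centre; leave alone
- dishes: covered clear culture dish, diameter 92, height 29 mm, origin under its centre; leave alone
Things that resemble listed ones, but are neither listed nor needed, are in the scene too. What is shaped like the part that bears cart_mid but yellow is not meant.

How it is judged:
By the outcome, as a careful person would: the job done as asked, in the order asked, and still so for the second after the job is handed in, with the robot touching nothing.
It also fails if it takes over 72 s, if anything falls off the work surface, if the arm or the gripper's body presses on something with over 40 N, if the wrist force passes 120 N, or if a joint passes its speed limit or range.

## Working session

There is one attempt and no reset: what is moved stays moved. The work goes in short steps, each a Python script; the robot and the scene stay as the last script left them, time stands still between calls to the robot, and variables do not carry over. Pictures are saved under pics/ and viewed, and the job is handed in when it is done.

```bash
ls; mkdir -p pics
python3 - <<'E'
from workcell import bot
import cv2, numpy as np
for n in ["scene","top"]:
    f=bot.grab_frame(n); cv2.imwrite(f"pics/{n}0.png",f[:,:,::-1])
    c=bot.get_calibration(n); print(n,c)
print(bot.sense())
E
```

```text
pics
scene {'camera_matrix': array([[381.61349614,   0.        , 325.85701001],
       [  0.        , 381.61349614, 202.91806307],
       [  0.        ,   0.        ,   1.        ]]), 'R': array([[-5.57268827e-02,  9.98445901e-01, -5.44941862e-04],
       [ 7.78984585e-01,  4.31365285e-02, -6.25557556e-01],
       [-6.24561871e-01, -3.52848738e-02, -7.80177830e-01]]), 't': array([ 0.03898412, -0.3911555 ,  1.29923587])}
top {'camera_matrix': array([[443.70934475,   0.        , 320.86860775],
       [  0.        , 443.70934475, 201.22621763],
       [  0.        ,   0.        ,   1.        ]]), 'R': array([[ 0.08337366, -0.99651357,  0.00308721],
       [-0.96857092, -0.08176359, -0.23491505],
       [ 0.23434846,  0.01659555, -0.972011  ]]), 't': array([-0.03513744,  0.56119571,  1.3546833 ])}
{'clock': 0.1, 'joint_positions': array([ 1.20249713,  0.59205351,  0.04831231,  1.60972615, -0.03332283,
        0.94267175, -0.03368651]), 'joint_velocities': array([-0.00046431, -0.00296403, -0.00011062, -0.00345511, -0.00052486,
       -0.00057424, -0.0008159 ]), 'joint_torque': array([ 4.78856426e-03, -5.50000691e+01,  1.55335307e+00, -1.98823446e+01,
        9.69689456e-03,  3.80748519e-03, -9.89922682e-06]), 'ee_pos': array([ 0.19654762, -0.69710405,  0.24922451]), 'tool_rot': array([[ 2.71423106e-01, -6.55638009e-04,  9.62459904e-01],
       [-9.62457943e-01,  1.94596870e-03,  2.71423879e-01],
       [-2.05087266e-03, -9.99997892e-01, -1.02843140e-04]]), 'contact_force': array([-0.90151982,  0.59667496,  0.28926335]), 'ft_torque': array([ 0.04442712, -0.02685604, -0.00671712]), 'grip_width': 0.9993900852417524}
```

View pics/scene0.png

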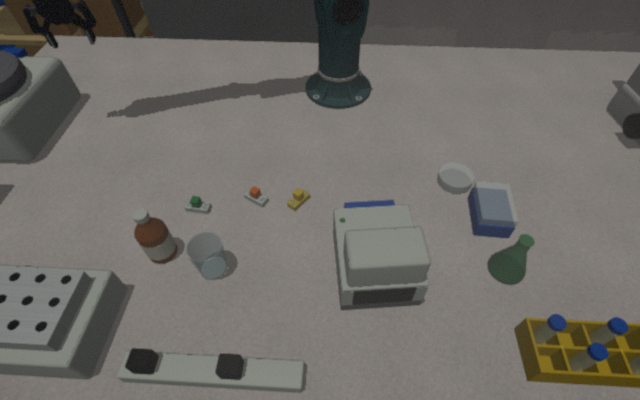

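View pics/top0.png

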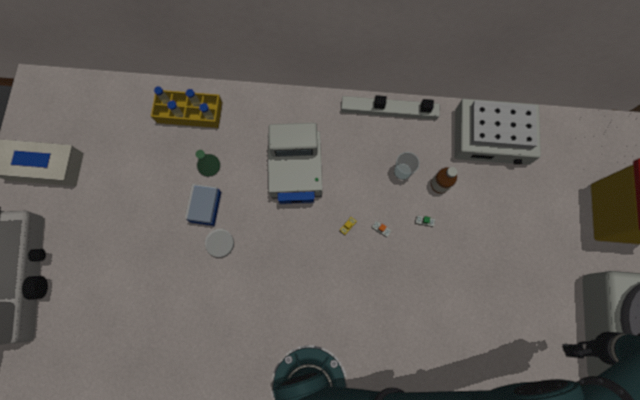

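The scene view shows the reader at about (380,255), with its blue front at (370,205). The orange cartridge is at (256,193), the yellow decoy at (299,198) and the green spare at (197,204). In the top view the panel is at (295,197) and the orange grip at (381,228). Next I'll measure them.

```bash
cat > h.py <<'E'
from workcell import bot
import cv2, numpy as np
C={n:bot.get_calibration(n) for n in("scene","top")}
def ray(n,uv):
    c=C[n];R=c["R"];d=R.T@np.linalg.inv(c["camera_matrix"])@np.array([uv[0],uv[1],1.]);o=-R.T@c["t"];return o,d/np.linalg.norm(d)
def plane(n,uv,z):
    o,d=ray(n,uv);return o+d*(z-o[2])/d[2]
def tri(a,b):
    o1,d1=ray("scene",a);o2,d2=ray("top",b)
    A=np.stack([d1,-d2],1);s=np.linalg.lstsq(A,o2-o1,rcond=None)[0]
    p,q=o1+d1*s[0],o2+d2*s[1];return (p+q)/2,np.linalg.norm(p-q)
def proj(n,X):
    c=C[n];p=c["camera_matrix"]@(c["R"]@np.asarray(X)+c["t"]);return p[:2]/p[2]
def blobs(img,lo,hi,amin=8):
    h=cv2.cvtColor(img,cv2.COLOR_RGB2HSV);m=cv2.inRange(h,np.array(lo),np.array(hi))
    n,l,s,c=cv2.connectedComponentsWithStats(m)
    return m,[(c[i],s[i],l==i) for i in range(1,n) if s[i,4]>=amin]
def load(p): return cv2.imread(p)[:,:,::-1].copy()
E
python3 - <<'E'
from h import *
np.set_printoptions(precision=4,suppress=True)
for n in("scene","top"):
    im=load(f"pics/{n}0.png")
    for nm,lo,hi in(("or",(3,150,100),(14,255,255)),("gr",(50,120,40),(85,255,255)),("blue",(105,150,60),(125,255,255)),("yel",(18,140,80),(30,255,255))):
        for c,s,_ in blobs(im,lo,hi)[1]: print(n,nm,c,s)
    bx=(235,170,90,50) if n=="scene" else (340,205,70,40)
    x,y,w,h=bx; cv2.imwrite(f"pics/z_{n}.png",cv2.resize(im[y:y+h,x:x+w,::-1],None,fx=8,fy=8,interpolation=cv2.INTER_NEAREST))
    bx=(325,190,100,75) if n=="scene" else (260,115,70,95)
    x,y,w,h=bx; cv2.imwrite(f"pics/zr_{n}.png",cv2.resize(im[y:y+h,x:x+w,::-1],None,fx=6,fy=6,interpolation=cv2.INTER_NEAREST))
E
```

```text
scene or [254.3143 190.2   ] [251 187   8   7  35]
scene gr [194.875 199.25 ] [193 198   5   3   8]
scene blue [1.3571 2.1429] [ 0  0  4  5 14]
scene blue [11.2643 49.3786] [  0  45  24  12 140]
scene blue [557.6968 321.8065] [550 315  16  15 155]
scene blue [618.4787 325.3777] [610 318  18  16 188]
scene blue [598.1535 351.3509] [590 343  18  17 228]
scene yel [297.8372 192.2791] [294 189   9   8  43]
scene yel [304.2222 197.5556] [302 196   6   5   9]
scene yel [296.5 200.7] [292 198   9   7  20]
scene yel [292.7273 205.7273] [290 204   7   4  11]
scene yel [577.7031 355.678 ] [ 526  318  114   68 2991]
scene yel [633.2241 326.4655] [628 324  12   9  58]
scene yel [635.     385.8182] [631 385   9   2  11]
top or [382.1538 227.3462] [379 225   7   6  26]
top gr [426.  219.5] [424 217   5   6  26]
top blue [158.1053  90.2105] [155  87   7   7  38]
top blue [189.8537  92.9268] [186  90   8   7  41]
top blue [171.5   104.587] [168 101   8   8  46]
top blue [203.5909 107.3864] [200 104   8   8  44]
top blue [ 30.4279 158.7323] [ 12 152  37  15 437]
top blue [295.5018 196.1201] [278 192  37  10 283]
top yel [172.8333  93.7143] [164  91  21   9  42]
top yel [188.0496 109.5888] [151  93  69  29 625]
top yel [347.6667 225.6667] [341 220  14  14  69]
```

```bash
cd pics; python3 -c "
import cv2,numpy as np
a=cv2.imread('z_scene.png');b=cv2.imread('z_top.png');
print(a.shape,b.shape)
w=max(a.shape[1],b.shape[1]);f=lambda i:cv2.copyMakeBorder(i,0,0,0,w-i.shape[1],0)
c=np.vstack([f(a),f(b)]);cv2.imwrite('zc.png',cv2.resize(c,None,fx=.8,fy=.8))"
```

```text
(400, 720, 3) (320, 560, 3)
```

View pics/zc.png

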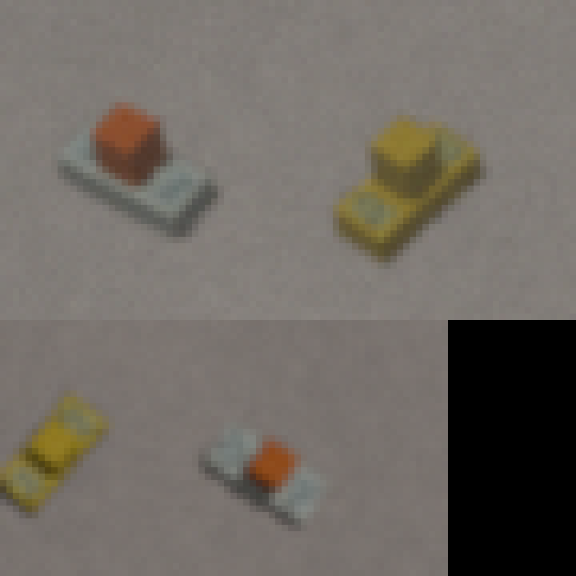

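View pics/zr_top.png

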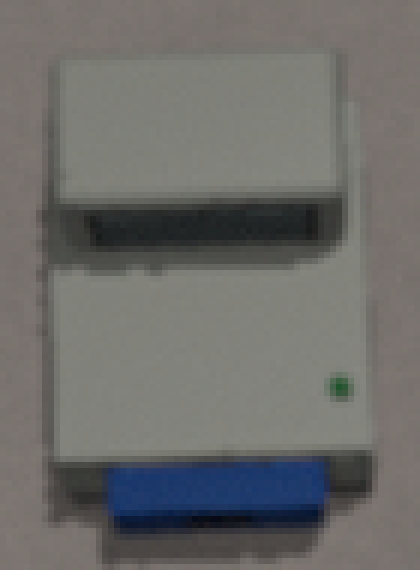

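View pics/zr_scene.png

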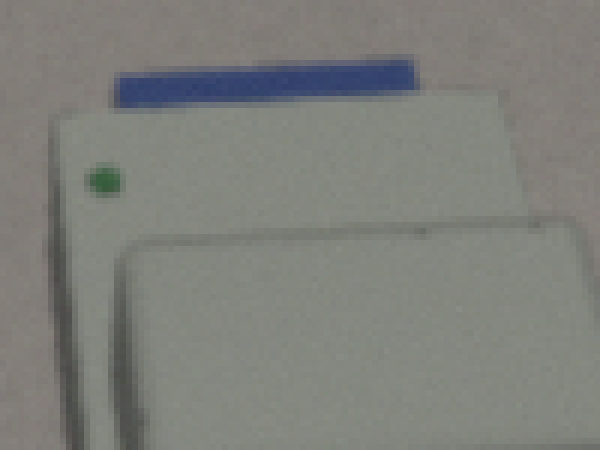

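Run:
```python
from h import *
np.set_printoptions(precision=4,suppress=True)
o=.42
P=lambda n,pts,z:[plane(n,(u-o,v-o),z) for u,v in pts]
def show(t,ps):
    a,b=ps;d=b-a;print(t,a,b,"mid",(a+b)/2,"len",np.linalg.norm(d),"yaw",np.degrees(np.arctan2(d[1],d[0])))
show("panel scene",P("scene",[(344.2,202.2),(393.8,200.0)],.084))
show("panel top",P("top",[(278.7,200.8),(314.2,200.5)],.084))
show("reader top",P("top",[(268.7,191.7),(321.8,190.3)],.097))
show("reader scene",P("scene",[(325+57/6,190+115/6),(325+498/6,190+92/6)],.097))
print("grip top tri",tri((254.8-o,189.1-o),(382.5-o,226.9-o)), plane("scene",(254.8-o,189.1-o),.04),plane("top",(382.5-o,226.9-o),.04))
for n,b in(("top",(365,215,30,28)),("scene",(240,182,30,27))):
    im=load(f"pics/{n}0.png").astype(int);x,y,w,h=b;c=im[y:y+h,x:x+w]
    bg=np.median(c.reshape(-1,3),axis=0);
    d=c-bg
    m=((d[...,2]-d[...,0]>8)|(d[...,0]-d[...,2]>25)).astype(np.uint8)
    for r in m: print(''.join('.#'[k] for k in r))
    # white/blueish foot pixels, unproject to z=.016
    pts=np.argwhere(m)[:,::-1]+[x,y]
    W=np.array([plane(n,p,.016)[:2] for p in pts]).astype(np.float32)
    print(n,cv2.minAreaRect(W*1000))
```

```text
panel scene [0.5643 0.0339 0.084 ] [0.5514 0.1484 0.084 ] mid [0.5579 0.0912 0.084 ] len 0.11527612006542376 yaw 96.4258004551078
panel top [0.5495 0.1462 0.084 ] [0.5599 0.0344 0.084 ] mid [0.5547 0.0903 0.084 ] len 0.1123444559187801 yaw -84.67577000642294
reader top [0.5731 0.1792 0.097 ] [0.5917 0.0129 0.097 ] mid [0.5824 0.0961 0.097 ] len 0.1673328949698611 yaw -83.60657163827807
reader scene [0.596  0.0126 0.097 ] [0.576  0.1771 0.097 ] mid [0.586  0.0949 0.097 ] len 0.16567121944685198 yaw 96.94546473975137
grip top tri (array([ 0.5012, -0.1909,  0.043 ]), np.float64(0.000247876758074052)) [ 0.4987 -0.1919  0.04  ] [ 0.5018 -0.1911  0.04  ]
..............................
..............................
..............................
..............................
..............................
..............................
..............................
...........##.................
..........####................
.........######.###...........
.........#####.######.........
.........####..#######........
..........###.########........
..............#######.........
.........
[... 774 characters left out ...]
...
..........##########..........
.......##.##########..........
......###.#########...........
......###.##########..........
......###..########...........
.......##..#######............
............######....#.......
.............####....####.....
...............#....######....
...................######.....
...................#####......
....................###.......
..............................
..............................
..............................
..............................
..............................
..............................
..............................
scene ((494.69927978515625, -189.8280487060547), (53.8403205871582, 35.27253723144531), 59.268707275390625)
```

```bash
cat >> h.py <<'E'
YAW=np.radians(6.4)
ex=np.array([np.cos(YAW),np.sin(YAW),0]);ey=np.array([-np.sin(YAW),np.cos(YAW),0]);ez=np.array([0,0,1.])
PANEL=np.array([.5563,.0908,.058])
def toolrot(point,jaw):
    y=np.asarray(point,float);y/=np.linalg.norm(y);x=np.asarray(jaw,float);x-=y*(x@y);x/=np.linalg.norm(x)
    return np.stack([x,y,np.cross(x,y)],1)
E
python3 - <<'E'
from h import *
np.set_printoptions(precision=2,suppress=True)
for tilt in (0,15,30,45,60,75,90):
  t=np.radians(tilt);pt=np.sin(t)*ex-np.cos(t)*ez
  for s in(1,-1):
    R=toolrot(pt,s*ey)
    off=0.011 if tilt==0 else 0.019
    row=[]
    for back in(-.02,0.02,.05,.09,.13,.16):
        p=PANEL-ex*back-(pt*.019 if tilt else ex*.012)+(ez*.003 if not tilt else 0)
        q=bot.solve_ik(p,R);row.append(q is not None)
    up=bot.solve_ik(PANEL-ex*.03+ez*.15,R) is not None
    print(tilt,s,row,up)
E
```

```text
0 1 [True, True, True, True, True, True] True
0 -1 [True, True, True, True, True, True] True
15 1 [True, True, True, True, False, False] True
15 -1 [True, True, True, True, False, False] True
30 1 [True, True, False, False, False, False] True
30 -1 [True, True, False, False, False, False] True
45 1 [False, False, False, False, False, False] False
45 -1 [False, False, False, False, False, False] False
60 1 [False, False, False, False, False, False] False
60 -1 [False, False, False, False, False, False] False
75 1 [False, False, False, False, False, False] False
75 -1 [False, False, False, False, False, False] False
90 1 [False, False, False, False, False, False] False
90 -1 [False, False, False, False, False, False] False
```

```bash
python3 - <<'E'
from h import *
np.set_printoptions(precision=3,suppress=True)
R=toolrot(-ez,-ey)
p=PANEL-ex*.06
bot.goto([p[0],p[1],.25],R)
bot.command_gripper(0.0,30)
p[2]=.065
bot.servo_line(p,.2)
bot.hold(.2)
s=bot.sense();print(s["clock"],s["ee_pos"],p,s["contact_force"],s["grip_width"])
t=s["clock"]
for i in range(3):
    p=p+ex*.001;bot.servo_line(p,.02);s=bot.sense();print(s["clock"]-t,s["ee_pos"]-p,s["contact_force"])
for n in("scene","top"): cv2.imwrite(f"pics/{n}1.png",bot.grab_frame(n)[:,:,::-1])
E
cd pics; python3 -c "
import cv2,numpy as np
a=cv2.imread('scene1.png')[130:280,290:450];b=cv2.imread('top1.png')[100:250,220:380]
cv2.imwrite('c1.png',cv2.resize(np.hstack([a,b]),(800,375)))"
```

```text
5.0833 [0.497 0.084 0.066] [0.497 0.084 0.065] [-0.605  0.364  0.041] 0.005018600022245969
0.25 [ 0. -0.  0.] [0.101 0.723 0.44 ]
0.5 [ 0.  0. -0.] [-0.439  0.625  0.728]
0.75 [ 0.  0. -0.] [ 0.592 -0.097  1.19 ]
```

View pics/c1.png

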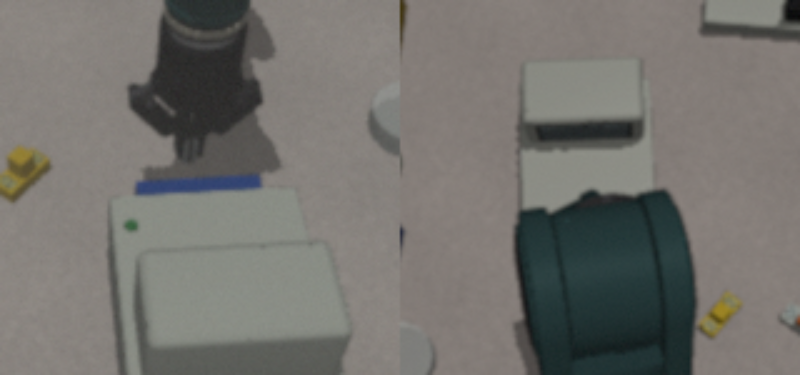

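The scene crop shows the shut fingers facing the middle of the blue front, about 45 mm short of it, with the pocket still hidden. I'll press now, watching the force.

```bash
cat > press.py <<'E'
from h import *
np.set_printoptions(precision=3,suppress=True)
base=PANEL.copy();base[2]=.065
def F():
    a=bot.sense()["contact_force"]; bot.hold(.03); b=bot.sense()["contact_force"]; return -(a+b)@ex/2
bot.servo_line(base-ex*.030,.1); bot.hold(.2)
f0=np.mean([F() for _ in range(4)]);print("f0",f0)
d=-.026;log=[];ok=False;contact=None
while d<.035:
    bot.servo_line(base+ex*d,.02); f=F()-f0; log.append((round(d*1000,2),round(f,1)))
    if contact is None and f>2.5: contact=d
    if f>=11.8: ok=True;break
    d+= .001 if contact is None else (.0005 if f<8.3 else .00025)
if ok:
    bot.servo_line(base+ex*(d-.14),.25)
else:
    bot.servo_line(base+ex*(d-.14),.25)
s=bot.sense();print(ok,"contact",contact,"end",d,s["clock"],s["ee_pos"]);print(log)
bot.hold(1.0)
for n in("scene","top"): cv2.imwrite(f"pics/{n}2.png",bot.grab_frame(n)[:,:,::-1])
E
python3 - <<'E'
from h import *
b=PANEL.copy();b[2]=.065
R=toolrot(-ez,-ey)
for d in(0.02,-.02,-.12,-.14,-.155):
    print(d,bot.solve_ik(b+ex*d,R))
E
python3 press.py
cd pics; python3 -c "
import cv2,numpy as np
a=cv2.imread('scene2.png')[130:280,290:450];b=cv2.imread('top2.png')[100:250,220:380]
cv2.imwrite('c2.png',cv2.resize(np.hstack([a,b]),(800,375)))"
```

```text
0.02 [-0.08881591  0.68785112 -0.20911833  2.03430515  0.30860928  0.44885001
 -1.99011798]
-0.02 [-0.10760794  0.65809862 -0.19153982  2.12423005  0.31488324  0.38542039
 -2.01206582]
-0.12 [-0.18081406  0.59757233 -0.12840967  2.34356922  0.34207459  0.21647691
 -2.08093054]
-0.14 [-0.20212973  0.58861032 -0.11018488  2.38701509  0.34921627  0.17938971
 -2.09702876]
-0.155 [-0.220028    0.58283395 -0.09482112  2.41961317  0.35504436  0.15046889
 -2.10971825]
f0 -0.334246176276473
True contact -0.008999999999999984 end 0.005000000000000023 21.6583 [0.427 0.077 0.066]
[(-26.0, np.float64(0.4)), (-25.0, np.float64(0.2)), (-24.0, np.float64(0.3)), (-23.0, np.float64(0.3)), (-22.0, np.float64(0.6)), (-21.0, np.float64(0.3)), (-20.0, np.float64(0.2)), (-19.0, np.float64(0.3)), (-18.0, np.float64(0.2)), (-17.0, np.float64(0.2)), (-16.0, np.float64(0.6)), (-15.0, np.float64(0.3)), (-14.0, np.float64(0.2)), (-13.0, np.float64(0.6)), (-12.0, np.float64(0.3)), (-11.0, np.float64(0.8)), (-10.0, np.float64(1.7)), (-9.0, np.float64(4.6)), (-8.5, np.float64(5.2)), (-8.0, np.float64(5.1)), (-7.5, np.float64(4.9)), (-7.0, np.float64(4.6)), (-6.5, np.float64(4.7)), (-6.0, np.float64(4.2)), (-5.5, np.float64(4.8)), (-5.0, np.float64(4.6)), (-4.5, np.float64(4.5)), (-4.0, np.float64(5.1)), (-3.5, np.float64(5.0)), (-3.0, np.float64(5.4)), (-2.5, np.float64(5.6)), (-2.0, np.float64(6.3)), (-1.5, np.float64(5.5)), (-1.0, np.float64(5.6)), (-0.5, np.float64(5.8)), (0.0, np.float64(6.1)), (0.5, np.float64(5.6)), (1.0, np.float64(6.2)), (1.5, np.float64(6.1)), (2.0, np.float64(7.4)), (2.5, np.float64(8.1)), (3.0, np.float64(9.4)), (3.25, np.float64(9.0)), (3.5, np.float64(9.9)), (3.75, np.float64(10.1)), (4.0, np.float64(10.9)), (4.25, np.float64(11.2)), (4.5, np.float64(11.3)), (4.75, np.float64(11.7)), (5.0, np.float64(12.3))]
```

View pics/c2.png

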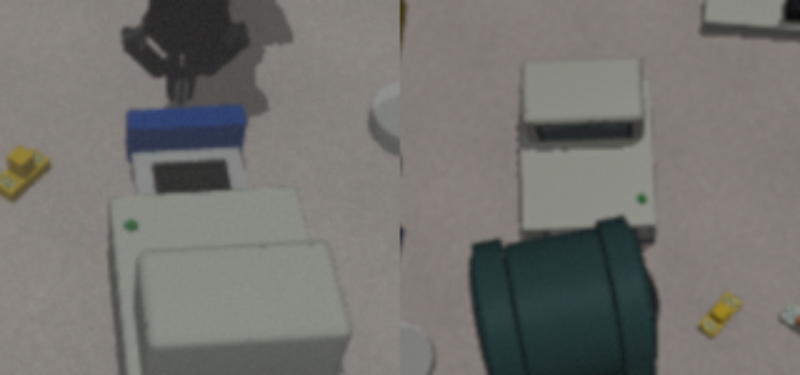

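The drawer sprang fully open and clear of the hand: the crop shows the pocket at about (190,175) and the front short of the fingers. The press peaked at about 12.3 N. Next is the orange cartridge.

```bash
python3 - <<'E'
from h import *
np.set_printoptions(precision=3,suppress=True)
p=bot.sense()["ee_pos"];bot.servo_line([p[0],p[1],.2],.3)
a=np.radians(59.5-180);R=toolrot(-ez,[np.cos(a),np.sin(a),0])
c=np.array([.5005,-.1915])
bot.goto([c[0],c[1],.16],R)
bot.command_gripper(.55,40)
s=bot.sense();print(s["clock"],s["ee_pos"],s["grip_width"],s["joint_positions"])
for n in("scene","top"): cv2.imwrite(f"pics/{n}3.png",bot.grab_frame(n)[:,:,::-1])
E
cd pics; python3 -c "
import cv2,numpy as np
a=cv2.imread('scene3.png')[110:260,220:380];b=cv2.imread('scene3.png')[150:300,290:450]
cv2.imwrite('c3.png',cv2.resize(np.hstack([a,b]),(800,375)))"
```

```text
24.9583 [ 0.501 -0.191  0.16 ] 0.5521500247595391 [ 0.347  0.487 -0.089  2.103  0.079  0.554 -1.902]
```

View pics/c3.png

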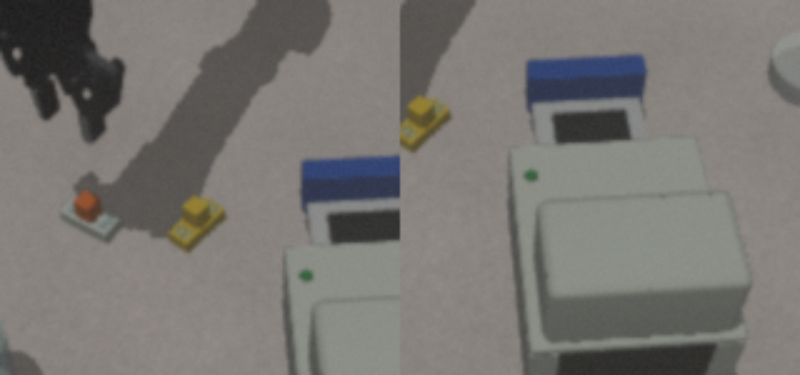

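View pics/top3.png

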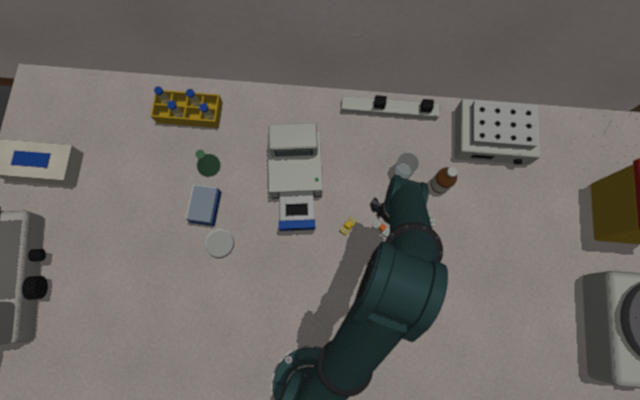

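The scene crops show the drawer fully open with the pocket unobstructed, the hand above the orange cartridge and the yellow decoy clear of it. In the top view the pocket is at about (297,210). I'll measure the nest, then grasp.

```bash
python3 - <<'E'
from h import *
np.set_printoptions(precision=4,suppress=True)
cs={}
for n,b in(("scene",(335,185,70,25)),("top",(277,198,40,26))):
    im=load(f"pics/{n}3.png");x,y,w,h=b;g=im[y:y+h,x:x+w].max(2)
    m=(g<62).astype(np.uint8)
    nn,l,s,c=cv2.connectedComponentsWithStats(m);i=1+np.argmax(s[1:,4])
    for r in (l==i): print(''.join('.#'[int(k)] for k in r))
    cs[n]=c[i]+[x,y];print(n,cs[n],s[i])
    pts=np.argwhere(l==i)[:,::-1]+[x,y]
    W=np.array([plane(n,p,.056)[:2] for p in pts],np.float32);print(plane(n,cs[n],.056),cv2.minAreaRect(W*1000))
print(tri(cs["scene"],cs["top"]),"expected",PANEL-.024*ex)
E
python3 - <<'E'
from h import *
p=bot.sense()["ee_pos"]
bot.servo_line([.5005,-.1915,.040],.12)
s0=bot.sense()["contact_force"]
bot.command_gripper(0,40)
s=bot.sense();print(s["clock"],s["ee_pos"],s["grip_width"],s0,s["contact_force"])
bot.servo_line([.5005,-.1915,.13],.12)
bot.hold(.1)
s=bot.sense();print(s["clock"],s["ee_pos"],s["grip_width"],s["contact_force"])
cv2.imwrite("pics/scene4.png",bot.grab_frame("scene")[:,:,::-1])
a=cv2.imread('pics/scene4.png')[110:260,200:360];cv2.imwrite('pics/c4.png',cv2.resize(a,(800,600)) if 0 else cv2.resize(a,(640,600)))
E
```

```text
......................................................................
......................................................................
......................................................................
......................................................................
......................................................................
......................................................................
......................................................................
......................................................................
......................................................................
......................................................................
..............................#..############.........................
.................############################.........................
.................############################.........................
.................############################.........................
.................############################.........................
.................##################
[... 1728 characters left out ...]
....................
........................................
........................................
........................................
........................................
top [296.2432 209.2027] [  9   6  21  11 222]
[0.5318 0.0888 0.056 ] ((532.4874267578125, 89.75201416015625), (32.93857192993164, 64.64005279541016), 4.824023723602295)
(array([0.5323, 0.0883, 0.0539]), np.float64(0.0013175552346736863)) expected [0.5324 0.0881 0.058 ]
26.5667 [ 0.50107592 -0.19171697  0.04081763] 0.22459240280130963 [ 0.54507108 -0.57418603 -0.10902628] [-0.31739788  0.07984592  5.09923628]
27.5667 [ 0.49982278 -0.19125436  0.12911191] 0.22378674359954331 [ 0.45846456 -0.52739286  0.16889442]
```

View pics/c4.png

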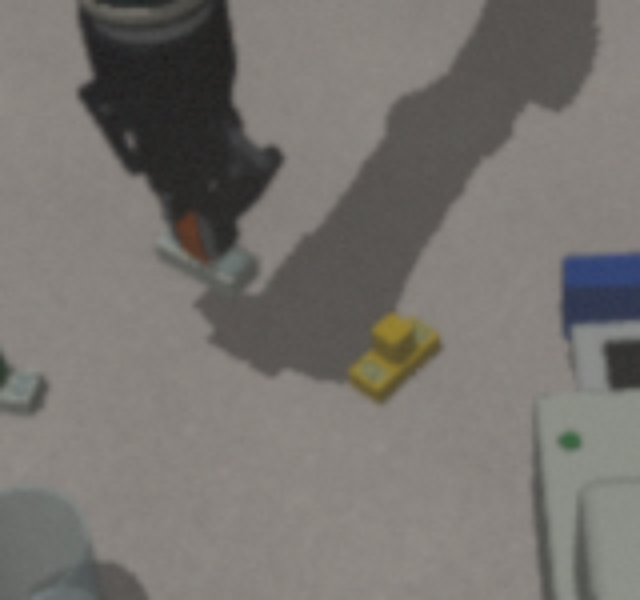

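The picture shows the orange grip held between the pads, with the white foot lifted and about level (opening 0.224, or 19 mm). The nest measures (0.5323, 0.0883), which agrees with the geometry. I'll carry it over and check alignment before lowering.

Run:
```python
from h import *
np.set_printoptions(precision=4,suppress=True)
R=toolrot(-ez,-ey)
N=np.array([.5323,.0883])
bot.goto([N[0],N[1],.17],R)
bot.servo_line([N[0],N[1],.125],.12)
bot.hold(.2)
s=bot.sense();print(s["clock"],s["ee_pos"],s["grip_width"],s["contact_force"])
for n in("scene","top"): cv2.imwrite(f"pics/{n}5.png",bot.grab_frame(n)[:,:,::-1])
a=cv2.imread('pics/scene5.png')[160:220,325:411];b=cv2.imread('pics/top5.png')[180:240,255:341]
cv2.imwrite('pics/c5.png',cv2.resize(np.vstack([a]),None,fx=8,fy=8,interpolation=cv2.INTER_CUBIC))
cv2.imwrite('pics/c5t.png',cv2.resize(np.vstack([b]),None,fx=6,fy=6,interpolation=cv2.INTER_CUBIC))
```

```text
29.4417 [0.5329 0.0883 0.1258] 0.22250747594686246 [-0.9606  0.7707 -0.5191]
```

View pics/c5.png

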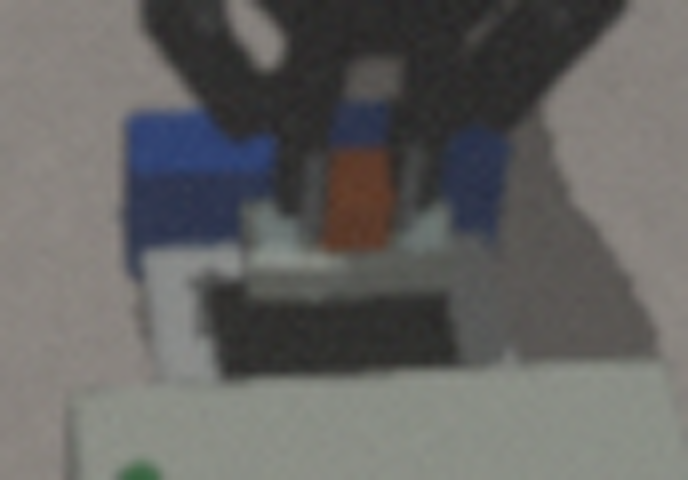

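View pics/c5t.png

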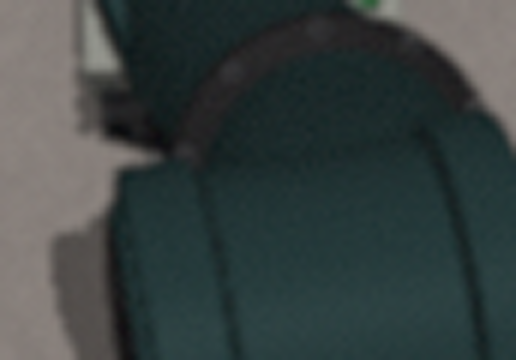

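Run:
```python
from h import *
np.set_printoptions(precision=4,suppress=True)
f=lambda X,Y:((X+.5)/8-.5+325,(Y+.5)/8-.5+160)
N=np.array([.5323,.0883,0])
def rel(t,uv,z):
    p=plane("scene",uv,z);d=p-N;print(t,p,"along ex",d@ex*1e3,"ey",d@ey*1e3)
zb=.0858
rel("foot rear bot L",f(248,298),zb);rel("foot rear bot R",f(450,291),zb)
rel("foot rear top L",f(246,271),zb+.016);rel("foot rear top R",f(450,255),zb+.016)
rel("grip rear bottom L",f(326,250),zb+.016);rel("grip rear bottom R",f(387,249),zb+.016)
rel("rim rear L",f(220,379),.056);rel("rim rear R",f(458,366),.056)
rel("nest centroid",(365.95,200.26),.056)
```

```text
foot rear bot L [0.5495 0.0608 0.0858] along ex 13.98067544578463 ey -29.219676673040258
foot rear bot R [0.5436 0.1195 0.0858] along ex 14.660529325341225 ey 29.755501798664493
foot rear top L [0.5528 0.0593 0.1018] along ex 17.116427254876427 ey -31.089974217295538
foot rear top R [0.5435 0.1177 0.1018] along ex 14.437142598675942 ey 27.98760891979468
grip rear bottom L [0.5436 0.0822 0.1018] along ex 10.553253920146814 ey -7.314118500254757
grip rear bottom R [0.5423 0.0997 0.1018] along ex 11.165756777540832 ey 10.237998067406789
rim rear L [0.5563 0.0544 0.056 ] along ex 20.11437591314472 ey -36.408799004988595
rim rear R [0.5475 0.1251 0.056 ] along ex 19.206513710852654 ey 34.83998595014604
nest centroid [0.534  0.0875 0.056 ] along ex 1.642760396383358 ey -1.003517838867412
```

Run:
```python
from h import *
np.set_printoptions(precision=4,suppress=True)
N=np.array([.5323,.0883,0])-.001*ey
bot.servo_line([N[0],N[1],.101],.05);bot.hold(.15)
f0=np.mean([bot.sense()["contact_force"] for _ in range(5)],axis=0);print(f0)
z=.101;log=[]
while z>.083:
    z-=.001;bot.servo_line([N[0],N[1],z],.02);bot.hold(.03)
    s=bot.sense();f=s["contact_force"]-f0;log.append((round(z,4),*np.round(f,1)))
    if f[2]>3.5:break
for l in log:print(*l)
print(s["clock"],s["ee_pos"],s["grip_width"])
cv2.imwrite("pics/scene6.png",bot.grab_frame("scene")[:,:,::-1])
a=cv2.imread('pics/scene6.png')[160:220,325:411]
cv2.imwrite('pics/c6.png',cv2.resize(a,None,fx=8,fy=8,interpolation=cv2.INTER_CUBIC))
```

```text
[-0.0065 -0.1834 -0.0792]
0.1 0.1 0.6 -0.8
0.099 0.4 0.1 -0.4
0.098 0.0 0.2 -0.7
0.097 0.3 0.7 0.0
0.096 -0.1 0.2 -0.1
0.095 -1.2 0.1 -1.1
0.094 0.6 0.1 0.1
0.093 0.5 0.9 -0.0
0.092 -0.1 0.4 -0.9
0.091 0.0 1.0 -1.2
0.09 -0.1 0.6 -0.2
0.089 0.3 0.5 -1.1
0.088 -2.1 0.7 6.7
34.0083 [0.5325 0.0873 0.0888] 0.21979548813214037
```

View pics/c6.png

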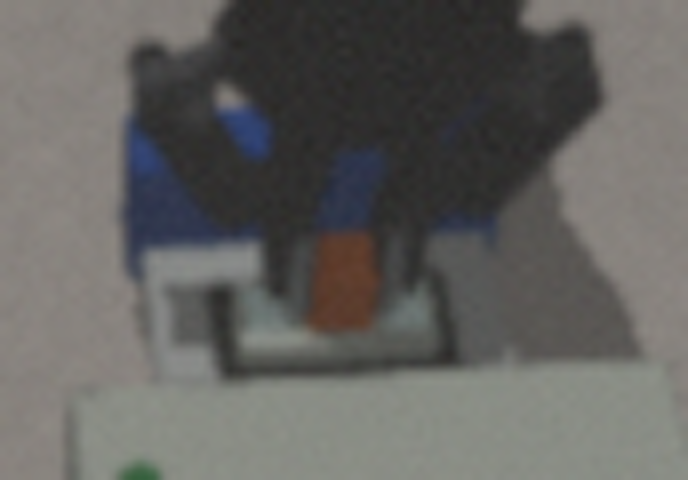

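The contact came at z=0.088, the height predicted for resting on the floor (on the rim it would be 0.096). The picture shows the foot inside the black rim on all visible sides. I'll release and lift away.

Run:
```python
from h import *
np.set_printoptions(precision=4,suppress=True)
bot.command_gripper(.45)
bot.hold(.1)
p=bot.sense()["ee_pos"];print(p,bot.sense()["grip_width"],bot.sense()["contact_force"])
bot.servo_line([p[0],p[1],.25],.12)
bot.goto([.45,-.35,.3],bot.sense()["tool_rot"])
bot.hold(.3)
print(bot.sense()["clock"],bot.sense()["contact_force"])
for n in("scene","top"): cv2.imwrite(f"pics/{n}7.png",bot.grab_frame(n)[:,:,::-1])
a=cv2.imread('pics/scene7.png')[160:220,325:411];b=cv2.imread('pics/top7.png')[180:240,255:341]
cv2.imwrite('pics/c7.png',cv2.resize(np.hstack([a,b]),(800,280),interpolation=cv2.INTER_CUBIC))
```

```text
[0.5324 0.0873 0.0878] 0.4469500832914084 [-0.261   0.436   0.4428]
37.925 [-0.5093 -0.267   0.4819]
```

View pics/c7.png

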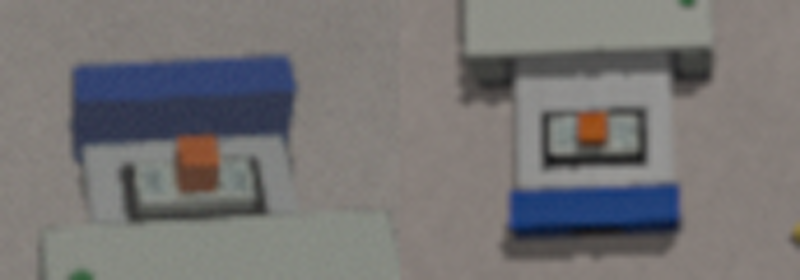

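View pics/scene7.png

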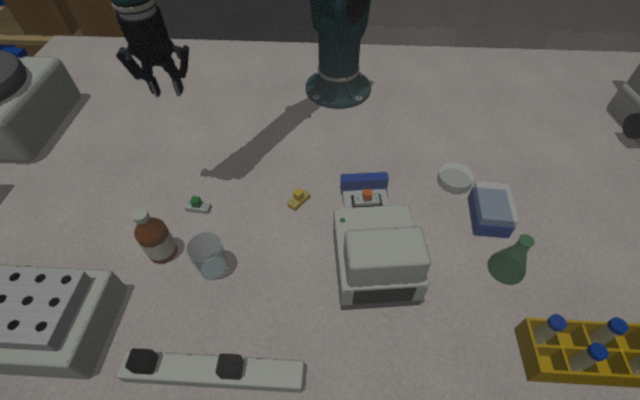

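Both views show the cartridge level inside the rim of the open drawer, scene (368,196). Everything else is where it was. I'll do one height check and a drawer check, then hand in.

Run:
```python
from h import *
np.set_printoptions(precision=4,suppress=True)
def top(n,bx):
    im=load(f"pics/{n}7.png");return [c for c,s,_ in blobs(im,(3,150,90),(14,255,255),6)[1] if bx[0]<c[0]<bx[1] and bx[2]<c[1]<bx[3]]
a=top("scene",(340,400,180,220));b=top("top",(270,330,190,230));print(a,b)
if a and b: print(tri(a[0],b[0]))
for k in(3,7):
    print([ (c,s) for c,s,_ in blobs(load(f"pics/top{k}.png"),(105,150,60),(125,255,255),100)[1] if 270<c[0]<330])
bot.finish_job()
```

```text
[array([367.1282, 192.3077])] [array([296.1071, 206.6786])]
(array([0.5336, 0.0879, 0.0851]), np.float64(7.444629957319723e-05))
[(array([295.8467, 224.4526]), array([279, 220,  35,  10, 274], dtype=int32))]
[(array([295.9564, 224.4618]), array([279, 220,  35,  10, 275], dtype=int32))]
the job is handed in; nothing more can be done
```

The reader is open, the orange cartridge sits in its pocket, and the job is handed in; my last look was at 38 s of the 72 s allowed. I have no verdict, because handing in reports none.

- **Drawer:** I pressed the shut blue front straight in with closed fingers in small steps. The soft range was about 4–8 N. It then met the firm stop, and I drew back 140 mm at 0.25 m/s once the reading reached 12.3 N. The picture a second later showed the drawer fully out and clear of the hand. I took no pictures during its run, so that it ran free of the hand rests on the speeds and that end picture.
- **Cartridge:** I gripped it by the orange grip, carried it over, and lowered it in 1 mm steps. The final 1 mm step onto the floor gave 6.7 N, at the height expected for the pocket floor (88 mm, against 96 mm if it sat on the rim). I released it there and withdrew.
- **Final checks:** Both views show the foot level inside the black rim. The orange grip triangulates to (0.534, 0.088, 0.085), consistent with fully home given the 2 mm calibration. The drawer front's position in the top view was the same before and after loading. The green spare, the yellow decoy, the glassware and the boxes look unmoved.
- **Disagreements:** The two cameras differed by about 3 mm on some points. Closing on the grip gave a brief 5 N upward reading with no visible effect.

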